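Gauge a dummy vial through go and no-go

ROBOT

A 7-joint arm with a two-finger parallel gripper is mounted at the origin on the work surface. World frame = base frame: x ahead of the robot, y to its left, z up, the work surface at z = 0. Lengths are in m, angles in rad, forces in N, time in s.
With the tool pointing down it reaches from about 0.4 to 0.85 m from the base axis. Payload 4.5 kg.
Tool frame: the origin (TCP) lies between the finger pads; the fingertips stand 11 mm ahead of it and the grasp point (between the pads) lies 8 mm behind it (r.tip_reach is the distance from the TCP to the fingertips, in m); x points along the fingers, y is the direction in which the jaws open and shut, and the axes are right-handed (so a half turn about x gives the same grasp; the last joint's range is limited). The gripper opens to 88 mm and grips with 3 to 60 N. Pads are 18 mm wide; open, the fingers measure 123 mm over their backs; the gripper's body (75 mm by 187 mm) begins 45 mm behind the grasp point.
Start: joints at [-1.128, 0.689, -0.195, 1.565, 0.157, 0.902, -0.215], TCP at [0.248, 0.574, 0.25] pointing down, gripper open.
Joint ranges: [-3.01, 3.01], [-0.46, 2.08], [-1.47, 1.51], [0.13, 2.56], [-1, 4.14], [0.04, 2.09], [-2.66, 2.66]. Speed limits (rad/s): [2.57, 2.57, 3.14, 3.14, 3.14, 3.14, 3.14].

INTERFACE

Orientations are given as a unit quaternion [x, y, z, w].
In Python, from plant import r gives the robot as it stands.
- The arm moves only by the tool drive_tool, never from a script. Its argument "deltas" is a list of rows, each a list of 3 entries, a list of its own where there are three numbers: the turn, a rotation vector about the tool's x, y, z in degrees, then the shift along the tool's x, y, z in cm, then the finger opening in cm, from 0 to 8.81. A call has 1 to 12 rows; each row shifts and turns the commanded pose from where the row before left it, along the tool's axes as they then stand; what a row does not reach is not made up. A row lasts 1/12 s, in which the tool goes at most 41.7 mm and 7.16 degrees, less where a joint would pass 70% of its speed; a pose out of reach is approached as far as the arm can. A call is refused whole if a number of a shift passes 4.17 or a number of a turn 7.16, either way. A call with a gripper value outside its range is refused whole. The fingers move at their own pace and stop on an object; "force" is the grip in N (left out, the last holds). Time passes only in rows, so rows that do not move let the fingers close. It gives the time, the measured TCP pose, the force and the opening at its end, in the units of the state.
- r.get_state(): the state, without advancing time (a new reading comes with each control period).
- r.snapshot(name): name is "side" or "top" or "wrist"; returns a dict with "color" (400x640x3 uint8, red, green, blue), "fov_y" (degrees; the focal length in pixels is half the picture's height over the tangent of half this angle, whatever the lens; pixels are square), "cx", "cy" (the principal point, pixels), "k1" (the pictures are not rectified: a ray, as slopes to the right and down, at radius r is drawn at 1 + k1 r^2 times it, then the intrinsics apply), "extrinsics" (4x4, takes a point from world to camera coordinates); the wrist camera has in their place "tool_from_camera" (4x4, takes a point from camera to tool coordinates, whose origin is the TCP and whose axes are the tool frame's). Camera axes: x right, y up, looking along -z (the intrinsics and any distortion apply to the point x, -y, -z); pixel columns grow to the right and rows downward; lengths in m; the calibration is good to about 2 mm. A picture is of the moment at which its call begins: read the wrist's pose just before it. There is no depth.
- r.finish_job(): hands the job in, once; it reports no verdict.
The state is a dict: "clock": time; "q": joint angles; "qd": joint speeds; "joint_torque": joint torques, N m; "tool_pos": TCP position; "eef_rot": TCP orientation; "contact_force": force on the tool from outside, world axes, zero at the start; "moment": the same for the moment, N m; "opening": opening from 0.0 (shut) to 1.0 (fully open).
Only numpy, scipy, OpenCV 4.12 (cv2) and the standard library are available. Lean on these libraries where they do the work, as an engineer would, in place of code of your own. Each camera call takes 0.05 s, during which the arm holds its last target. There are 200 camera calls.

TASK

Check the plain aluminium dummy vial in the go/no-go gauge: stand it low in front of the gauge's mouth, slide it upright through the first (go) gap, then keep on and lean it against the second (no-go) gap with about 8 N for a good second, so that it is plain that it is stopped. Never let it press on any of the jaws harder than 16 N. Then lift it out and set it down upright inside the empty white tray, let go, and leave the other things on the bench where they are.

Things in the scene. Friction and masses are not known exactly. Their poses are not given: they have to be found in the camera images.
- dummy_center (a point): Centre (half-way up) of the dummy vial: a plain, straight, loose, solid aluminium cylinder, 20 mm in diameter and 72 mm tall, about 65 g, standing upright on the bench; z along its length. A grasp near 54 mm above its foot leaves the fingertips clear of the gauge's jaws.
- gauge: Go/no-go gauge fixed to the bench: base plate 150 (x) by 90 (y) by 12 mm with two pairs of steel jaws. Origin: centre of its underside, on the bench. x: push direction, from the open mouth (-x end) through the go gap to the no-go gap; y: across the gaps, middle line y = 0. Jaws and side rails (35 to 45 mm off the middle line, x = -30 to 65 mm) rise 25 mm above the plate. Open from above.
- mouth (a point): Point on the plate's top (12 mm above the bench) on the middle line in the gauge's open mouth, at gauge x = -60 mm: nothing stands within 20 mm of it, a good place to begin the slide.
- frame: The gauge's side rails with both pairs of jaws clamped to them (origin and axes as the gauge's). Go jaws: x = -30 to -10 mm, 21.6 mm apart, so the 20 mm vial passes with 0.8 mm a side; a sloped lead-in widens the gap to 29.6 mm at x = -36 mm. The middle of the go gap lies up to 2.5 mm to either side of the middle line, differently each time: this is not measured, feel for it.
- pocket (a point): Point on the plate's top on the middle line just behind the go jaws, gauge x = 0. Beyond it an open pocket, 70 mm wide, runs to the no-go jaws: rigid, square-cornered, 17 mm apart, centred on the middle line. Their front face is clamped anywhere from x = 22 to 42 mm: not measured, feel for it. The vial stops at their corners with its axis 5 mm before that face.
- tray: Empty white open tray, fixed, 110 mm (x) by 100 mm (y), 18 mm high, walls and floor 4 mm thick. Origin: centre of its underside.
- vial1: Bystander: small capped glass vial standing on the bench, 22 mm in diameter, 35 mm tall; origin at its foot.
- vial2: Bystander: another such vial.
- reagent: Bystander: amber reagent bottle, 72 mm in diameter, 200 mm tall; origin at its foot.
- solvent: Bystander: white bottle, 60 mm in diameter, 150 mm tall; origin at its foot.
- beaker: Bystander: glass beaker, 68 mm in diameter, 85 mm tall; origin at its foot.
- screwdriver: Bystander: screwdriver lying on the bench, 150 mm long.

How it is judged:
On the way, in this order (a step that is already met when the one before it is completed fails the run):
1. the dummy vial stands upright and low (foot within 8 mm of the plate) in the gauge's mouth, in front of the go gap (z of dummy_center in the frame of gauge below 0.056 m and angle between dummy_center's own z axis and vertical below 0.15 rad and x of dummy_center in the frame of gauge between -0.085 and -0.04 m and y of dummy_center in the frame of gauge between -0.015 and 0.015 m), for 0.1 s.
2. it is in the go gap, still low and upright (z of dummy_center in the frame of gauge below 0.056 m and angle between dummy_center's own z axis and vertical below 0.15 rad and x of dummy_center in the frame of gauge between -0.028 and -0.01 m and y of dummy_center in the frame of gauge between -0.005 and 0.005 m), for 0.04 s.
3. it is pressed low and upright against the no-go jaws with more than 5 N and is stopped there, for 0.6 s (z of dummy_center in the frame of gauge below 0.056 m and angle between dummy_center's own z axis and vertical below 0.15 rad and x of dummy_center in the frame of gauge between 0.01 and 0.042 m and y of dummy_center in the frame of gauge between -0.006 and 0.006 m and contact force between dummy and frame above 5 N), for 0.6 s.
At the end, for the whole second after the job is handed in: The dummy vial stands upright (within 0.1 rad) and still on the floor of the white tray, wholly inside its walls, released (x of dummy_center in the frame of tray between -0.046 and 0.046 m and y of dummy_center in the frame of tray between -0.041 and 0.041 m and z of dummy_center in the frame of tray between 0.036 and 0.044 m and angle between dummy_center's own z axis and vertical below 0.1 rad and linear speed of dummy below 0.02 m/s and contact force between the fingers and dummy below 0.1 N); the robot touches nothing.
It fails at once if the dummy vial presses on the jaws of either gap with more than 16 N (contact force between dummy and frame above 16 N).
It fails at once if the dummy vial is dropped (falls free faster than 0.5 m/s) (contact force between the fingers and dummy below 0.05 N and linear speed of dummy above 0.5 m/s).
It fails at once if another thing on the bench is moved by more than 20 mm (distance of any of vial1, vial2, reagent, solvent, beaker, screwdriver from where it was at the start of the episode above 0.02 m).
It also fails if it takes over 67 s, if anything falls off the work surface, if the arm or the gripper's body presses on something with over 40 N, if the wrist force passes 120 N, or if a joint passes its speed limit or range.

## Working session

There is one attempt and no reset: what is moved stays moved. The work goes in short steps, Python scripts to look and compute and a tool call to move; the robot and the scene stay as the last step left them, time stands still between calls to the robot, and variables do not carry over. Pictures are saved under pics/ and viewed, about 8 in all and at most 12, crops included, and the job is handed in when it is done.

Besides the shell and the picture viewer there is one more tool, called after "Request:" by a JSON object that holds its "op" and its "data". drive_tool: Moves the arm, as the interface text tells. Its arguments: {"type":"object","properties":{"deltas":{"type":"array","items":{"type":"array"}},"force":{"type":"number"}},"required":["deltas"]}

```bash
mkdir -p pics; ls
cat > h.py <<'E'
import numpy as np, cv2
from plant import r
from scipy.spatial.transform import Rotation as R
def snap(n,f):
    st=r.get_state(); s=r.snapshot(n); cv2.imwrite('pics/'+f,s['color'][:,:,::-1])
    s=dict(s); s['tp']=st['tool_pos']; s['tr']=st['eef_rot']; np.save('pics/'+f+'.npy',s,allow_pickle=True); return s
def cam(f):
    s=np.load('pics/'+f+'.npy',allow_pickle=True).item()
    if 'extrinsics' in s: E=np.array(s['extrinsics'])
    else:
        T=np.eye(4);T[:3,:3]=R.from_quat(s['tr']).as_matrix();T[:3,3]=s['tp'];E=np.linalg.inv(T@np.array(s['tool_from_camera']))
    F=200/np.tan(np.radians(s['fov_y'])/2); return s,E,F
def ray(f,u,v):
    s,E,F=cam(f); d=np.array([(u-s['cx'])/F,(v-s['cy'])/F]); x=d.copy()
    for _ in range(30): x=d/(1+s['k1']*(x@x))
    W=np.linalg.inv(E); return W[:3,3],W[:3,:3]@np.array([x[0],-x[1],-1])
def onz(f,u,v,z):
    o,d=ray(f,u,v); return o+d*(z-o[2])/d[2]
def proj(f,P):
    s,E,F=cam(f); p=E[:3,:3]@np.array(P)+E[:3,3]; x=np.array([p[0],-p[1]])/-p[2]; x=x*(1+s['k1']*(x@x)); return x*F+[s['cx'],s['cy']]
E
python3 - <<'E'
from h import *
a=snap('top','top.png'); b=snap('side','side.png')
for f in('top.png','side.png'): s,E,F=cam(f); print(F,s['cx'],s['cy'],s['k1'],np.linalg.inv(E)[:3,3])
st=r.get_state(); print(st, r.tip_reach); print(R.from_quat(st['eef_rot']).as_matrix())
E
```

```text
pics
364.8243194316516 315.92599062508094 194.58165109530572 -0.034112315260673015 [ 0.48213561 -0.01541809  0.74351367]
471.3055141312118 321.1126091993783 197.5807893037941 0.017055924103058055 [ 0.45684195 -0.74034078  0.56024476]
{'clock': 0.1, 'q': array([-1.12818048,  0.68991649, -0.1945355 ,  1.56619665,  0.15728633,
        0.90248484, -0.21510931]), 'qd': array([-0.00104089, -0.00178965,  0.00031407, -0.00403336, -0.00105844,
       -0.0008516 ,  0.00067422]), 'joint_torque': array([-2.84612150e-03, -5.28503680e+01, -1.27093613e+00, -1.53837562e+01,
       -5.24490641e-02,  2.03910291e-03,  3.90753132e-05]), 'tool_pos': array([0.24826875, 0.57300051, 0.24899194]), 'eef_rot': array([ 0.14294621,  0.6924741 , -0.14407623,  0.69230632]), 'contact_force': array([ 0.42462184, -0.47758985,  0.72971991]), 'moment': array([0.01817439, 0.01581775, 0.01435072]), 'opening': 1.002193675759363} 0.011
[[-5.56689267e-04  3.97462871e-01  9.17618088e-01]
 [-1.51667425e-03  9.17616840e-01 -3.97463250e-01]
 [-9.99998695e-01 -1.61299125e-03  9.19942542e-05]]
```

View pics/top.png

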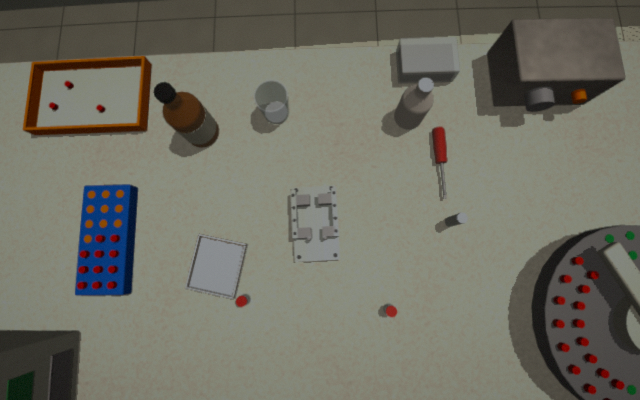

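View pics/side.png

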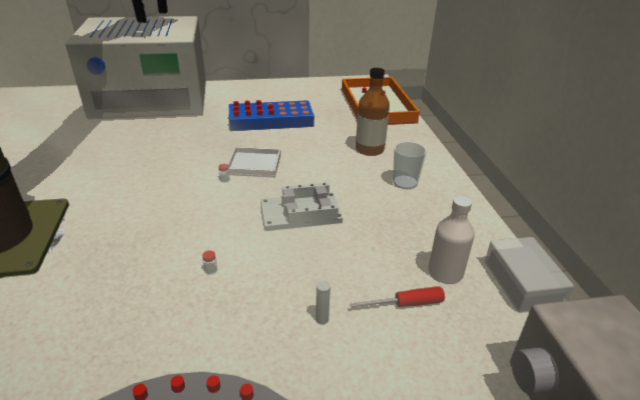

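The top view shows the dummy at (449,222), the gauge at (316,224) with its mouth towards the bottom, and the tray at (217,267). The side view shows the dummy at (323,302). I'll enlarge these next.

Run:
```python
from h import *
t=cv2.imread('pics/top.png')
a=cv2.resize(t[180:270,280:350],None,fx=6,fy=6,interpolation=cv2.INTER_CUBIC)
b=cv2.resize(t[200:240,430:480],None,fx=6,fy=6,interpolation=cv2.INTER_CUBIC)
c=np.zeros((540,730,3),np.uint8); c[:,:420]=a; c[:240,425:725]=b
s=cv2.imread('pics/side.png'); d=cv2.resize(s[275:330,300:350],None,fx=5,fy=5,interpolation=cv2.INTER_CUBIC); c[250:525,425:675]=d
cv2.imwrite('pics/crop1.png',c)
for n,u,v,z in [('dfoot',444,228,0),('dtop',460,218,.072),('trayTL',201,236,.018),('TR',247,243,.018),('BR',236,299,.018),('BL',188,291,.018)]: print(n,onz('top.png',u,v,z))
print(onz('side.png',323,287,.072),onz('side.png',323,318,0))
```

```text
dfoot [ 0.53710425 -0.25284046  0.        ]
dtop [ 0.54934387 -0.26062773  0.072     ]
trayTL [0.53117922 0.2370531  0.018     ]
TR [0.51534638 0.14368905 0.018     ]
BR [0.40748965 0.16429512 0.018     ]
BL [0.42393154 0.25982551 0.018     ]
[ 0.55113014 -0.26893017  0.072     ] [ 0.55401367 -0.26349401  0.        ]
```

View pics/crop1.png

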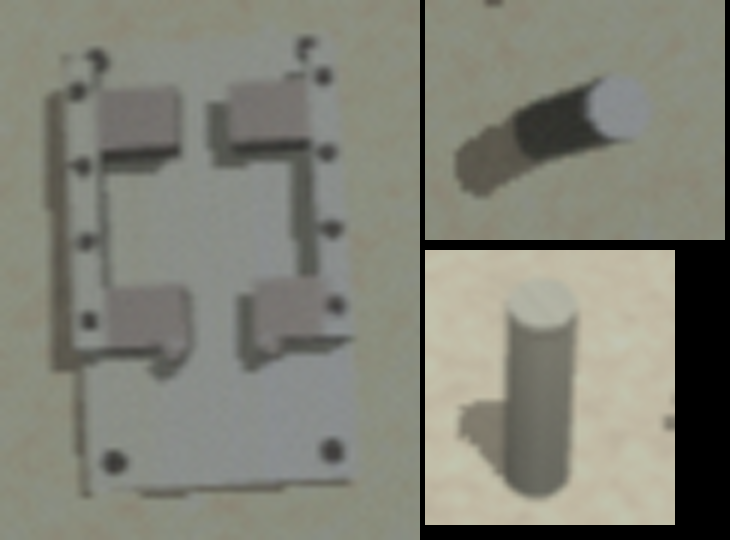

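Run:
```python
from h import *
print('dtop',onz('top.png',462.2,217.9,.072),onz('side.png',323.2,286,.072))
g=lambda u,v,z:onz('top.png',280+u/6,180+v/6,z)[:2]
L=np.array([g(*p,.038) for p in[(77,92),(83,166),(87,242),(89,321)]]);Rr=np.array([g(*p,.038) for p in[(323,76),(327,153),(331,229),(336,305)]])
print(L,Rr,np.linalg.norm(L-Rr,axis=1))
d=(L[0]-L[3])/2+(Rr[0]-Rr[3])/2; c=(L-Rr).mean(0); print('yaw',np.degrees([np.arctan2(d[1],d[0]),np.arctan2(-c[0],c[1])]))
m=(L+Rr)/2; print('bolt mids',m)
fl,fr=g(83,494,.012),g(352,481,.012); print(fl,fr,np.linalg.norm(fl-fr),(fl+fr)/2)
s,E,F=cam('top.png')
w=r.snapshot('wrist'); print(w['tool_from_camera'],w['fov_y'])
```

```text
dtop [ 0.54942209 -0.26467779  0.072     ] [ 0.55174751 -0.26702951  0.072     ]
[[0.60565855 0.04943403]
 [0.58112498 0.04772267]
 [0.55624263 0.04669171]
 [0.53069921 0.04633316]] [[ 0.60884084 -0.03128017]
 [ 0.58337678 -0.03183055]
 [ 0.55854341 -0.03238696]
 [ 0.53398951 -0.03326074]] [0.0807769  0.07958508 0.07911213 0.07966188]
yaw [1.94267689 1.97982206]
bolt mids [[0.60724969 0.00907693]
 [0.58225088 0.00794606]
 [0.55739302 0.00715237]
 [0.53234436 0.00653621]]
[0.4756182  0.05125384] [ 0.47799541 -0.03744077] 0.08872645741416425 [0.4768068  0.00690653]
[[-8.25644143e-05  2.58950564e-01 -9.65890573e-01 -1.34681376e-01]
 [ 9.99999930e-01  3.73497307e-04  1.46527257e-05  6.27981097e-04]
 [ 3.64551859e-04 -9.65890504e-01 -2.58950577e-01 -6.75783950e-02]
 [ 0.00000000e+00  0.00000000e+00  0.00000000e+00  1.00000000e+00]] 69.25777661957478
```

Request:
{"op": "drive_tool", "data": {"deltas": [[[0,0,0],[0.45,-2.0,2.5],8.8],[[0,0,0],[0.45,-2.0,2.5],8.8],[[0,0,0],[0.45,-2.0,2.5],8.8],[[0,0,0],[0.45,-2.0,2.5],8.8],[[0,0,0],[0.45,-2.0,2.5],8.8],[[0,0,0],[0.45,-2.0,2.5],8.8],[[0,0,0],[0.45,-2.0,2.5],8.8],[[0,0,0],[0.45,-2.0,2.5],8.8],[[0,0,0],[0.45,-2.0,2.5],8.8],[[0,0,0],[0.45,-2.0,2.5],8.8],[[0,0,0],[0.45,-2.0,2.5],8.8],[[0,0,0],[0.45,-2.0,2.5],8.8]]}}

```text
clock: 1.15
tool_pos: [0.4288, 0.2326, 0.1954]
eef_rot: [0.143, 0.692, -0.143, 0.692]
contact_force: [0.5, -0.2, 1.1]
opening: 0.997
```

Request:
{"op": "drive_tool", "data": {"deltas": [[[0,0,0],[0.45,-2.0,2.5],8.8],[[0,0,0],[0.45,-2.0,2.5],8.8],[[0,0,0],[0.45,-2.0,2.5],8.8],[[0,0,0],[0.45,-2.0,2.5],8.8],[[0,0,0],[0.45,-2.0,2.5],8.8],[[0,0,0],[0.45,-2.0,2.5],8.8],[[0,0,0],[0.45,-2.0,2.5],8.8],[[0,0,0],[0.45,-2.0,2.5],8.8],[[6.4,0,0],[0,0,0],8.8],[[6.4,0,0],[0,0,0],8.8],[[6.4,0,0],[0,0,0],8.8],[[6.4,0,0],[0,0,0],8.8]]}}

```text
clock: 2.15
tool_pos: [0.5482, 0.0074, 0.1594]
eef_rot: [0.295, 0.643, -0.295, 0.642]
contact_force: [-0.3, -0.2, -0.6]
opening: 0.999
```

Request:
{"op": "drive_tool", "data": {"deltas": [[[6.4,0,0],[0,0,0],8.8],[[6.4,0,0],[0,0,0],8.8],[[6.4,0,0],[0,0,0],8.8],[[6.4,0,0],[0,0,0],8.8],[[6.4,0,0],[0,0,0],8.8],[[6.4,0,0],[0,0,0],8.8],[[0,0,0],[0,0,0],6],[[0,0,0],[0,0,0],6]]}}

```text
clock: 2.82
tool_pos: [0.5481, 0.0079, 0.1596]
eef_rot: [0.488, 0.512, -0.488, 0.512]
contact_force: [-0.7, 0.7, 0.0]
opening: 0.873
```

Run:
```python
from h import *
snap('wrist','w1.png'); t=cv2.imread('pics/w1.png'); cv2.imwrite('pics/w1c.png',cv2.resize(t[80:320,180:480],None,fx=2.6,fy=2.4,interpolation=cv2.INTER_CUBIC))
s=r.get_state(); print(s['tool_pos'],R.from_quat(s['eef_rot']).as_matrix(),s['clock'])
```

```text
[0.54813307 0.00784713 0.15958635] [[-3.08548795e-04  9.98830858e-01  4.83406888e-02]
 [-4.84406071e-05  4.83406761e-02 -9.98830905e-01]
 [-9.99999951e-01 -3.10529725e-04  3.34685158e-05]] 2.8667
```

View pics/w1.png

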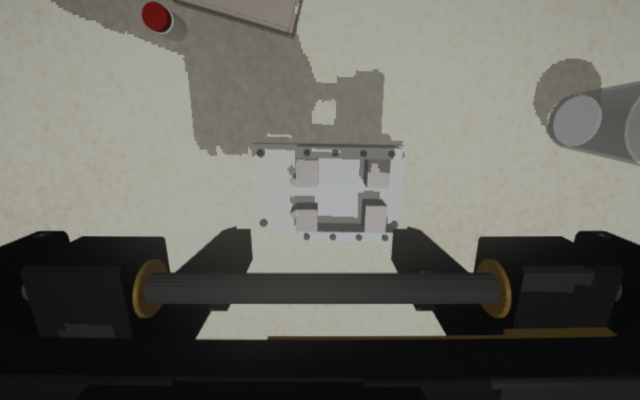

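Run:
```python
import cv2
t=cv2.imread('pics/w1.png'); cv2.imwrite('pics/w1d.png',cv2.resize(t[135:255,240:420],None,fx=4.4,fy=4.4,interpolation=cv2.INTER_CUBIC))
```

```text
(no output)
```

View pics/w1d.png

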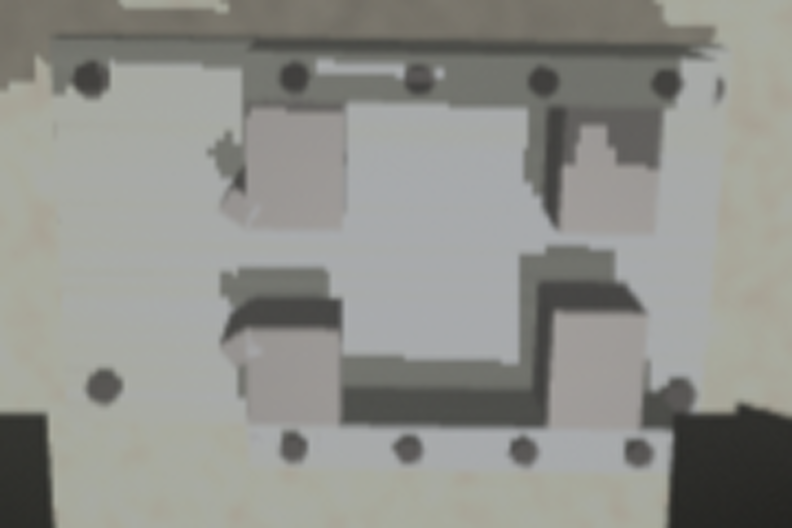

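Run:
```python
from h import *
g=lambda u,v,z=.037:onz('w1.png',240+(u-1.7)/4.4,135+(v-1.7)/4.4,z)[:2]
U=np.array([g(u,v,.038) for u,v in[(295,77),(420,79),(543,81),(667,83)]]);D=np.array([g(u,v,.038) for u,v in[(294,447),(408,449),(524,451),(638,452)]])
print(np.linalg.norm(U-D,axis=1), np.linalg.norm(U[3]-U[0]),np.linalg.norm(D[3]-D[0]))
d=U[3]-U[0]+D[3]-D[0]; a=np.arctan2(d[1],d[0]); print('yaw',np.degrees(a)); ex=np.array([np.cos(a),np.sin(a)]);ey=np.array([-ex[1],ex[0]])
m=(U+D).mean(0)/2; o=m-ex*.0175; print('origin',o)
G=lambda *p:[round(1e3*((g(*p)-o)@e),1) for e in(ex,ey)]
for n,p in dict(goUin=(290,229),goDin=(290,328),goUf=(247,160),goUb=(344,160),goDf=(247,380),goDb=(341,380),ngU=(563,200),ngD=(553,360),ngUin=(600,232),ngDin=(600,311),railDfront=(250,450),railUback=(722,50)).items(): print(n,G(*p))
```

```text
[0.0796409  0.07971194 0.0797972  0.07968884] 0.07460419501472798 0.07455158057618581
yaw 1.848745517891986
origin [0.55344716 0.00680098]
goUin [np.float64(-20.8), np.float64(8.4)]
goDin [np.float64(-20.8), np.float64(-13.1)]
goUf [np.float64(-29.6), np.float64(22.7)]
goUb [np.float64(-9.8), np.float64(23.0)]
goDf [np.float64(-29.9), np.float64(-24.9)]
goDb [np.float64(-9.8), np.float64(-24.6)]
ngU [np.float64(35.4), np.float64(15.4)]
ngD [np.float64(35.3), np.float64(-19.4)]
ngUin [np.float64(43.5), np.float64(8.8)]
ngDin [np.float64(44.6), np.float64(-8.4)]
railDfront [np.float64(-29.4), np.float64(-41.1)]
railUback [np.float64(65.6), np.float64(46.5)]
```

Request:
{"op": "drive_tool", "data": {"deltas": [[[0.9,0,0],[0,0,0],4.6],[[0,0,0],[0,-0.08,3.4],4.6],[[0,0,0],[0,-0.08,3.4],4.6],[[0,0,0],[0,-0.08,3.4],4.6],[[0,0,0],[0,-0.08,3.4],4.6],[[0,0,0],[0,-0.08,3.4],4.6],[[0,0,0],[0,-0.08,3.4],4.6],[[0,0,0],[0,-0.08,3.4],4.6],[[0,0,0],[0,-0.08,3.4],4.6],[[0,0,0],[0,0,0],4.6],[[0,0,0],[0,0,0],4.6]]}}

```text
clock: 3.78
tool_pos: [0.5488, -0.2675, 0.1595]
eef_rot: [0.493, 0.506, -0.494, 0.506]
contact_force: [0.1, 0.8, -0.1]
opening: 0.525
```

Run:
```python
from h import *
snap('wrist','w2.png'); t=cv2.imread('pics/w2.png'); p=proj('w2.png',[.5505,-.2658,.072]); print(p)
u,v=(int(x) for x in p); u0,v0=max(u-70,0),max(v-60,0); print(u0,v0)
cv2.imwrite('pics/w2c.png',cv2.resize(t[v0:v0+120,u0:u0+140],None,fx=4,fy=4,interpolation=cv2.INTER_CUBIC))
s=r.get_state(); print(s['tool_pos'],R.from_quat(s['eef_rot']).as_matrix(),s['clock'])
```

```text
[324.75127845 203.42903158]
254 143
[ 0.54941614 -0.26463007  0.15945348] [[-2.31947561e-04  9.99600084e-01  2.82775066e-02]
 [ 8.56144529e-04  2.82776955e-02 -9.99599739e-01]
 [-9.99999607e-01 -2.07645089e-04 -8.62361086e-04]] 3.8333
```

View pics/w2c.png

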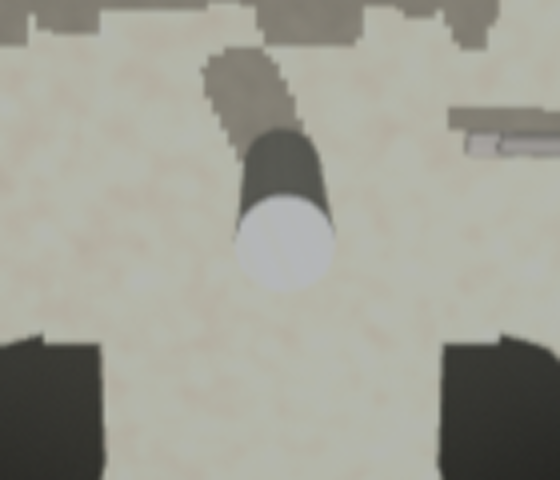

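Request:
{"op": "drive_tool", "data": {"deltas": [[[0,0,0],[0,0.13,0.1],4.6],[[0,0,0],[2.2,0,0],4.6],[[0,0,0],[2.5,0,0],4.6],[[0,0,0],[2.5,0,0],4.6],[[0,0,0],[2.2,0,0],4.6],[[0,0,0],[1.95,0,0],4.6],[[0,0,0],[0,0,0],4.6],[[0,0,0],[0,0,0],4.6],[[0,0,0],[0,0,0],4.6]]}}

```text
clock: 4.58
tool_pos: [0.5522, -0.2644, 0.0472]
eef_rot: [0.493, 0.507, -0.492, 0.508]
contact_force: [-0.1, -0.4, 0.5]
opening: 0.523
```

Request:
{"op": "drive_tool", "data": {"deltas": [[[0,0,0],[0.1,-0.12,0.12],4.6],[[0,0,0],[0,0,0],3.0],[[0,0,0],[0,0,0],2.4],[[0,0,0],[0,0,0],1.6],[[0,0,0],[0,0,0],1.2],[[0,0,0],[0,0,0],1.2],[[0,0,0],[0,0,0],1.2],[[0,0,0],[0,0,0],1.2],[[0,0,0],[0,0,0],1.2]], "force": 35}}

```text
clock: 5.33
tool_pos: [0.5502, -0.2666, 0.0455]
eef_rot: [0.493, 0.507, -0.493, 0.507]
contact_force: [-0.4, 0.9, 3.1]
opening: 0.213
```

Request:
{"op": "drive_tool", "data": {"deltas": [[[0,0,0],[-1.0,0,0],1.2],[[0,0,0],[-2.0,0,0],1.2],[[0,0,0],[-2.0,0,0],1.2],[[0,0,0],[-1.5,0,0],1.2],[[0,0,0],[0,0,0],1.2],[[0,0,0],[0,0,0],1.2]]}}

```text
clock: 5.83
tool_pos: [0.5503, -0.2667, 0.1109]
eef_rot: [0.493, 0.507, -0.492, 0.508]
contact_force: [0.0, 0.7, -1.2]
opening: 0.213
```

Request:
{"op": "drive_tool", "data": {"deltas": [[[0,0,0],[0,-0.27,-1.5],1.2],[[0,0,0],[0,-0.54,-3.0],1.2],[[0,0,0],[0,-0.54,-3.0],1.2],[[0,0,0],[0,-0.54,-3.0],1.2],[[0,0,0],[0,-0.54,-3.0],1.2],[[0,0,0],[0,-0.54,-3.0],1.2],[[0,0,0],[0,-0.54,-3.0],1.2],[[0,0,0],[0,-0.54,-3.0],1.2],[[0,0,0],[0,-0.54,-3.0],1.2],[[0,0,0],[0,-0.27,-1.5],1.2],[[0,0,0],[0,0,0],1.2],[[0,0,0],[0,0,0],1.2]]}}

```text
clock: 6.83
tool_pos: [0.4928, 0.0025, 0.1094]
eef_rot: [0.492, 0.508, -0.493, 0.507]
contact_force: [0.9, 0.3, -0.9]
opening: 0.213
```

Run:
```python
from h import *
snap('wrist','w3.png'); snap('top','t3.png'); w=cv2.imread('pics/w3.png'); t=cv2.imread('pics/t3.png')
s=r.get_state(); print(s['tool_pos'],R.from_quat(s['eef_rot']).as_matrix(),s['clock'],s['contact_force'],s['opening'])
c=cv2.imread('pics/side.png'); snap('side','s3.png'); c=cv2.imread('pics/s3.png')[100:250,220:380]
out=np.zeros((480,800,3),np.uint8); out[:450,:480]=cv2.resize(c,None,fx=3,fy=3,interpolation=cv2.INTER_CUBIC); out[:200,480:]=cv2.resize(w,(320,200)); out[220:420,480:]=cv2.resize(t,(320,200)); cv2.imwrite('pics/c3.png',out)
```

```text
[4.93432777e-01 2.80930751e-04 1.09760819e-01] [[-6.01710124e-04  9.99624068e-01  2.74109561e-02]
 [-1.27219258e-03  2.74101737e-02 -9.99623461e-01]
 [-9.99999010e-01 -6.36355571e-04  1.25522134e-03]] 6.9333 [-0.14755105 -0.06067296 -0.29591147] 0.2134199533049894
```

View pics/c3.png

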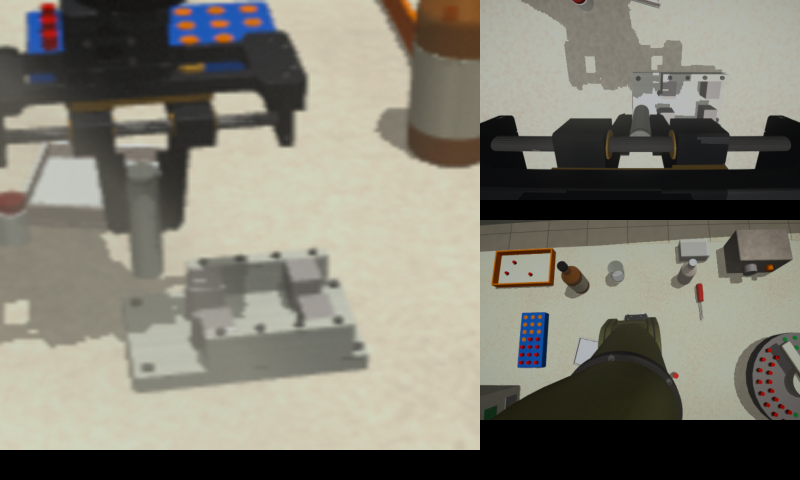

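The vial is held upright over the mouth. I'll lower it to about 2 mm above the plate.

Request:
{"op": "drive_tool", "data": {"deltas": [[[0,0,0],[1.5,0,0],1.2],[[0,0,0],[2.0,0,0],1.2],[[0,0,0],[1.2,0,0],1.2],[[0,0,0],[0.3,0,0],1.2],[[0,0,0],[0,0,0],1.2],[[0,0,0],[0,0,0],1.2],[[0,0,0],[0,0,0],1.2],[[0,0,0],[0,0,0],1.2]]}}

```text
clock: 7.65
tool_pos: [0.494, 0.0017, 0.0609]
eef_rot: [0.493, 0.507, -0.492, 0.508]
contact_force: [0.5, -0.1, -0.6]
opening: 0.216
```

Request:
{"op": "drive_tool", "data": {"deltas": [[[-0.3,0,0],[0.1,0.3,0],1.2],[[0,0,0],[0,0.4,0],1.2],[[0,0,0],[0,0.4,0],1.2],[[0,0,0],[0,0.3,0],1.2],[[0,0,0],[0,0.1,0],1.2],[[0,0,0],[0,0,0],1.2],[[0,0,0],[0,0,0],1.2]]}}

```text
clock: 8.23
tool_pos: [0.5084, 0.0025, 0.0591]
eef_rot: [0.491, 0.509, -0.491, 0.508]
contact_force: [-0.3, 0.4, -0.2]
opening: 0.218
```

Request:
{"op": "drive_tool", "data": {"deltas": [[[0,0,0],[0,0.1,0],1.2],[[0,0,0],[0,0.1,0],1.2],[[0,0,0],[0,0.1,0],1.2],[[0,0,0],[0,0,0],1.2]]}}

```text
clock: 8.57
tool_pos: [0.5118, 0.0026, 0.0592]
eef_rot: [0.491, 0.508, -0.491, 0.509]
contact_force: [0.5, 0.2, 0.2]
opening: 0.218
```

Request:
{"op": "drive_tool", "data": {"deltas": [[[0,0,0],[0,0.1,0],1.2],[[0,0,0],[0,0.1,0],1.2],[[0,0,0],[0,0,0],1.2]]}}

```text
clock: 8.82
tool_pos: [0.5138, 0.0026, 0.0592]
eef_rot: [0.491, 0.508, -0.491, 0.509]
contact_force: [-0.2, 0.6, 0.1]
opening: 0.217
```

Request:
{"op": "drive_tool", "data": {"deltas": [[[0,0,0],[0,0.1,0],1.2],[[0,0,0],[0,0.1,0],1.2],[[0,0,0],[0,0,0],1.2]]}}

```text
clock: 9.07
tool_pos: [0.5158, 0.0027, 0.0592]
eef_rot: [0.491, 0.508, -0.491, 0.509]
contact_force: [-1.1, -0.1, -0.4]
opening: 0.214
```

Request:
{"op": "drive_tool", "data": {"deltas": [[[0,0,0],[0,0.1,0],1.2],[[0,0,0],[0,0,0],1.2]]}}

```text
clock: 9.23
tool_pos: [0.5167, 0.0028, 0.0592]
eef_rot: [0.491, 0.509, -0.491, 0.509]
contact_force: [-0.1, 0.0, -1.0]
opening: 0.214
```

Request:
{"op": "drive_tool", "data": {"deltas": [[[0,0,0],[0,0.1,0],1.2],[[0,0,0],[0,0.1,0],1.2],[[0,0,0],[0,0,0],1.2]]}}

```text
clock: 9.48
tool_pos: [0.5188, 0.0028, 0.0592]
eef_rot: [0.491, 0.508, -0.491, 0.509]
contact_force: [-0.6, 1.2, -1.2]
opening: 0.214
```

Request:
{"op": "drive_tool", "data": {"deltas": [[[0,0,0],[0,0.1,0],1.2],[[0,0,0],[0,0,0],1.2]]}}

```text
clock: 9.65
tool_pos: [0.5197, 0.0029, 0.0592]
eef_rot: [0.491, 0.509, -0.491, 0.509]
contact_force: [0.9, 0.3, -0.1]
opening: 0.215
```

Request:
{"op": "drive_tool", "data": {"deltas": [[[0,0,0],[0,0.1,0],1.2],[[0,0,0],[0,0.1,0],1.2],[[0,0,0],[0,0,0],1.2]]}}

```text
clock: 9.9
tool_pos: [0.5218, 0.0029, 0.0592]
eef_rot: [0.491, 0.508, -0.491, 0.509]
contact_force: [0.3, -0.1, -0.0]
opening: 0.211
```

Request:
{"op": "drive_tool", "data": {"deltas": [[[0,0,0],[0,0.1,0],1.2],[[0,0,0],[0,0,0],1.2]]}}

```text
clock: 10.07
tool_pos: [0.5227, 0.0029, 0.0592]
eef_rot: [0.491, 0.508, -0.491, 0.509]
contact_force: [1.5, -0.1, -0.3]
opening: 0.215
```

Request:
{"op": "drive_tool", "data": {"deltas": [[[0,0,0],[0,0.1,0],1.2],[[0,0,0],[0,0.1,0],1.2],[[0,0,0],[0,0,0],1.2]]}}

```text
clock: 10.32
tool_pos: [0.5248, 0.003, 0.0592]
eef_rot: [0.491, 0.508, -0.491, 0.509]
contact_force: [-0.4, 0.6, -0.0]
opening: 0.218
```

Request:
{"op": "drive_tool", "data": {"deltas": [[[0,0,0],[0,0.1,0],1.2],[[0,0,0],[0,0.1,0],1.2],[[0,0,0],[0,0,0],1.2]]}}

```text
clock: 10.57
tool_pos: [0.5268, 0.0031, 0.0592]
eef_rot: [0.491, 0.508, -0.491, 0.509]
contact_force: [-1.0, 0.3, -0.6]
opening: 0.214
```

Request:
{"op": "drive_tool", "data": {"deltas": [[[0,0,0],[0,0.15,0],1.2],[[0,0,0],[0,0.15,0],1.2],[[0,0,0],[0,0.15,0],1.2],[[0,0,0],[0,0.15,0],1.2],[[0,0,0],[0,0,0],1.2]]}}

```text
clock: 10.98
tool_pos: [0.533, 0.0033, 0.0593]
eef_rot: [0.492, 0.508, -0.491, 0.509]
contact_force: [0.1, 0.1, -0.5]
opening: 0.219
```

Request:
{"op": "drive_tool", "data": {"deltas": [[[0,0,0],[0,0.15,0],1.2],[[0,0,0],[0,0.15,0],1.2],[[0,0,0],[0,0.15,0],1.2],[[0,0,0],[0,0.15,0],1.2],[[0,0,0],[0,0,0],1.2]]}}

```text
clock: 11.4
tool_pos: [0.5389, 0.0035, 0.0592]
eef_rot: [0.491, 0.508, -0.491, 0.509]
contact_force: [0.3, 0.1, -1.1]
opening: 0.214
```

Request:
{"op": "drive_tool", "data": {"deltas": [[[0,0,0],[0,0.2,0],1.2],[[0,0,0],[0,0.2,0],1.2],[[0,0,0],[0,0.2,0],1.2],[[0,0,0],[0,0.2,0],1.2],[[0,0,0],[0,0.2,0],1.2],[[0,0,0],[0,0.2,0],1.2],[[0,0,0],[0,0,0],1.2]]}}

```text
clock: 11.98
tool_pos: [0.5511, 0.0039, 0.0592]
eef_rot: [0.492, 0.508, -0.491, 0.509]
contact_force: [0.7, 0.3, 0.1]
opening: 0.211
```

Request:
{"op": "drive_tool", "data": {"deltas": [[[0,0,0],[0,0.3,0],1.2],[[0,0,0],[0,0.3,0],1.2],[[0,0,0],[0,0.3,0],1.2],[[0,0,0],[0,0.3,0],1.2],[[0,0,0],[0,0.2,-0.1],1.2],[[0,0,0],[0,0,-0.14],1.2],[[0,0,0],[0,0,0],1.2],[[0,0,0],[0,0,0],1.2]]}}

```text
clock: 12.65
tool_pos: [0.5642, 0.007, 0.0592]
eef_rot: [0.491, 0.509, -0.491, 0.509]
contact_force: [1.0, 0.1, -0.2]
opening: 0.212
```

Request:
{"op": "drive_tool", "data": {"deltas": [[[0,0,0],[0,0.15,0],1.2],[[0,0,0],[0,0.15,0],1.2],[[0,0,0],[0,0.15,0],1.2],[[0,0,0],[0,0,0],1.2]]}}

```text
clock: 12.98
tool_pos: [0.5693, 0.0069, 0.0592]
eef_rot: [0.491, 0.508, -0.491, 0.509]
contact_force: [0.1, -0.2, -0.1]
opening: 0.215
```

Request:
{"op": "drive_tool", "data": {"deltas": [[[0,0,0],[0,0.15,0],1.2],[[0,0,0],[0,0.15,0],1.2],[[0,0,0],[0,0.1,0],1.2],[[0,0,0],[0,0,0],1.2]]}}

```text
clock: 13.32
tool_pos: [0.5732, 0.0071, 0.0592]
eef_rot: [0.491, 0.508, -0.491, 0.509]
contact_force: [0.5, -0.5, -0.1]
opening: 0.218
```

Request:
{"op": "drive_tool", "data": {"deltas": [[[0,0,0],[0,0.1,0],1.2],[[0,0,0],[0,0.1,0],1.2],[[0,0,0],[0,0.1,0],1.2],[[0,0,0],[0,0,0],1.2]]}}

```text
clock: 13.65
tool_pos: [0.5761, 0.0072, 0.0592]
eef_rot: [0.491, 0.508, -0.491, 0.509]
contact_force: [-0.8, 0.2, -0.1]
opening: 0.22
```

Request:
{"op": "drive_tool", "data": {"deltas": [[[0,0,0],[0,0.1,0],1.2],[[0,0,0],[0,0.1,0],1.2],[[0,0,0],[0,0,0],1.2]]}}

```text
clock: 13.9
tool_pos: [0.5781, 0.0073, 0.0592]
eef_rot: [0.491, 0.508, -0.491, 0.509]
contact_force: [-0.5, -0.0, -0.8]
opening: 0.217
```

Request:
{"op": "drive_tool", "data": {"deltas": [[[0,0,0],[0,0.1,0],1.2],[[0,0,0],[0,0,0],1.2]]}}

```text
clock: 14.07
tool_pos: [0.5791, 0.0073, 0.0592]
eef_rot: [0.491, 0.509, -0.491, 0.509]
contact_force: [-0.1, -0.5, 0.5]
opening: 0.217
```

Request:
{"op": "drive_tool", "data": {"deltas": [[[0,0,0],[0,0.05,0],1.2],[[0,0,0],[0,0.05,0],1.2],[[0,0,0],[0,0,0],1.2]]}}

```text
clock: 14.32
tool_pos: [0.58, 0.0073, 0.0592]
eef_rot: [0.491, 0.509, -0.491, 0.509]
contact_force: [-0.4, 0.3, -1.4]
opening: 0.214
```

Request:
{"op": "drive_tool", "data": {"deltas": [[[0,0,0],[0,0.05,0],1.2],[[0,0,0],[0,0,0],1.2]]}}

```text
clock: 14.48
tool_pos: [0.5804, 0.0074, 0.0592]
eef_rot: [0.491, 0.509, -0.491, 0.509]
contact_force: [0.2, -1.5, -1.4]
opening: 0.214
```

Request:
{"op": "drive_tool", "data": {"deltas": [[[0,0,0],[0,0.05,0],1.2],[[0,0,0],[0,0,0],1.2]]}}

```text
clock: 14.65
tool_pos: [0.581, 0.0074, 0.0592]
eef_rot: [0.491, 0.509, -0.491, 0.509]
contact_force: [0.1, 0.5, -0.7]
opening: 0.215
```

Request:
{"op": "drive_tool", "data": {"deltas": [[[0,0,0],[0,0.05,0],1.2],[[0,0,0],[0,0.05,0],1.2],[[0,0,0],[0,0,0],1.2]]}}

```text
clock: 14.9
tool_pos: [0.582, 0.0074, 0.0592]
eef_rot: [0.491, 0.509, -0.491, 0.509]
contact_force: [-0.7, 0.9, -1.3]
opening: 0.214
```

Request:
{"op": "drive_tool", "data": {"deltas": [[[0,0,0],[0,0.05,0],1.2],[[0,0,0],[0,0,0],1.2]]}}

```text
clock: 15.07
tool_pos: [0.5824, 0.0074, 0.0592]
eef_rot: [0.491, 0.509, -0.491, 0.509]
contact_force: [0.8, 0.2, -0.3]
opening: 0.212
```

Request:
{"op": "drive_tool", "data": {"deltas": [[[0,0,0],[0,0.05,0],1.2],[[0,0,0],[0,0,0],1.2]]}}

```text
clock: 15.23
tool_pos: [0.5829, 0.0074, 0.0592]
eef_rot: [0.491, 0.509, -0.491, 0.509]
contact_force: [0.0, 0.2, -1.0]
opening: 0.214
```

Request:
{"op": "drive_tool", "data": {"deltas": [[[0,0,0],[0,0.05,0],1.2],[[0,0,0],[0,0,0],1.2]]}}

```text
clock: 15.4
tool_pos: [0.5832, 0.0073, 0.0592]
eef_rot: [0.491, 0.509, -0.491, 0.508]
contact_force: [-1.4, 0.3, -0.4]
opening: 0.211
```

Request:
{"op": "drive_tool", "data": {"deltas": [[[0,0,0],[0,0.05,0],1.2],[[0,0,0],[0,0,0],1.2]]}}

```text
clock: 15.57
tool_pos: [0.5835, 0.0072, 0.0591]
eef_rot: [0.491, 0.509, -0.492, 0.508]
contact_force: [-1.2, -0.3, -0.8]
opening: 0.218
```

Request:
{"op": "drive_tool", "data": {"deltas": [[[0,0,0],[0,0.05,0],1.2],[[0,0,0],[0,0,0],1.2]]}}

```text
clock: 15.73
tool_pos: [0.5838, 0.0072, 0.0591]
eef_rot: [0.491, 0.509, -0.492, 0.508]
contact_force: [-0.9, -0.8, 0.3]
opening: 0.221
```

Request:
{"op": "drive_tool", "data": {"deltas": [[[0,0,0],[0,0.05,0],1.2],[[0,0,0],[0,0.05,0],1.2],[[0,0,0],[0,0,0],1.2]]}}

```text
clock: 15.98
tool_pos: [0.5842, 0.0073, 0.059]
eef_rot: [0.491, 0.509, -0.492, 0.508]
contact_force: [-3.4, -1.0, 0.6]
opening: 0.215
```

Request:
{"op": "drive_tool", "data": {"deltas": [[[0,0,0],[0,0.05,0],1.2],[[0,0,0],[0,0.05,0],1.2],[[0,0,0],[0,0,0],1.2]]}}

```text
clock: 16.23
tool_pos: [0.5844, 0.0072, 0.0589]
eef_rot: [0.49, 0.509, -0.492, 0.508]
contact_force: [-6.2, -1.2, 2.0]
opening: 0.215
```

Request:
{"op": "drive_tool", "data": {"deltas": [[[0,0,0],[0,0.04,0],1.2],[[0,0,0],[0,0,0],1.2],[[0,0,0],[0,0,0],1.2]]}}

```text
clock: 16.48
tool_pos: [0.5845, 0.0072, 0.0589]
eef_rot: [0.49, 0.51, -0.493, 0.507]
contact_force: [-6.1, -0.8, 2.4]
opening: 0.216
```

Request:
{"op": "drive_tool", "data": {"deltas": [[[0,0,0],[0,0.04,0],1.2],[[0,0,0],[0,0,0],1.2],[[0,0,0],[0,0,0],1.2],[[0,0,0],[0,0,0],1.2]]}}

```text
clock: 16.82
tool_pos: [0.5846, 0.0072, 0.0589]
eef_rot: [0.49, 0.51, -0.493, 0.507]
contact_force: [-6.8, -1.7, 2.2]
opening: 0.212
```

Request:
{"op": "drive_tool", "data": {"deltas": [[[0,0,0],[0,0,0],1.2],[[0,0,0],[0,0,0],1.2],[[0,0,0],[0,0,0],1.2],[[0,0,0],[0,0,0],1.2]]}}

```text
clock: 17.15
tool_pos: [0.5846, 0.0073, 0.0589]
eef_rot: [0.49, 0.51, -0.493, 0.507]
contact_force: [-7.2, -0.8, 3.3]
opening: 0.217
```

Request:
{"op": "drive_tool", "data": {"deltas": [[[0,0,0],[0,0,0],1.2],[[0,0,0],[0,0,0],1.2],[[0,0,0],[0,0,0],1.2],[[0,0,0],[0,0,0],1.2]]}}

```text
clock: 17.48
tool_pos: [0.5845, 0.0072, 0.0589]
eef_rot: [0.49, 0.51, -0.493, 0.507]
contact_force: [-6.3, -1.9, 3.2]
opening: 0.215
```

Request:
{"op": "drive_tool", "data": {"deltas": [[[0,0,0],[0,0,0],1.2],[[0,0,0],[0,0,0],1.2],[[0,0,0],[0,0,0],1.2],[[0,0,0],[0,0,0],1.2]]}}

```text
clock: 17.82
tool_pos: [0.5846, 0.0072, 0.0589]
eef_rot: [0.49, 0.51, -0.493, 0.507]
contact_force: [-6.9, -0.7, 3.2]
opening: 0.214
```

Request:
{"op": "drive_tool", "data": {"deltas": [[[0,0,0],[0,0.04,0],1.2],[[0,0,0],[0,0,0],1.2],[[0,0,0],[0,0,0],1.2],[[0,0,0],[0,0,0],1.2]]}}

```text
clock: 18.15
tool_pos: [0.5846, 0.0073, 0.0588]
eef_rot: [0.49, 0.51, -0.493, 0.507]
contact_force: [-7.3, -0.7, 3.7]
opening: 0.214
```

Request:
{"op": "drive_tool", "data": {"deltas": [[[0,0,0],[0,0,0],1.2],[[0,0,0],[0,0,0],1.2],[[0,0,0],[0,0,0],1.2],[[0,0,0],[0,0,0],1.2],[[0,0,0],[0,0,0],1.2],[[0,0,0],[0,0,0],1.2]]}}

```text
clock: 18.65
tool_pos: [0.5846, 0.0073, 0.0589]
eef_rot: [0.49, 0.51, -0.493, 0.507]
contact_force: [-7.4, -1.9, 2.7]
opening: 0.214
```

Request:
{"op": "drive_tool", "data": {"deltas": [[[0,0,0],[0,0,0],1.2],[[0,0,0],[0,0,0],1.2],[[0,0,0],[0,0,0],1.2],[[0,0,0],[0,0,0],1.2],[[0,0,0],[0,0,0],1.2],[[0,0,0],[0,0,0],1.2]]}}

```text
clock: 19.15
tool_pos: [0.5847, 0.0072, 0.0589]
eef_rot: [0.49, 0.51, -0.493, 0.507]
contact_force: [-7.1, -1.0, 4.0]
opening: 0.216
```

Run:
```python
from h import *
s=r.get_state(); print(s['tool_pos'],R.from_quat(s['eef_rot']).as_matrix(),s['clock'],s['contact_force'],s['moment'])
snap('side','s4.png'); c=cv2.imread('pics/s4.png')[100:250,220:380]
snap('wrist','w4.png'); w=cv2.imread('pics/w4.png'); 
out=np.zeros((450,800,3),np.uint8); out[:450,:480]=cv2.resize(c,None,fx=3,fy=3,interpolation=cv2.INTER_CUBIC); out[:320,480:]=cv2.resize(w[100:260,240:400],(320,320)); cv2.imwrite('pics/c4.png',out)
```

```text
[0.5846531  0.00724561 0.05886368] [[-6.01648643e-03  9.99391623e-01  3.43538355e-02]
 [-4.18826098e-04  3.43519358e-02 -9.99409710e-01]
 [-9.99981813e-01 -6.02732324e-03  2.11893338e-04]] 19.15 [-7.14717458 -0.97250946  3.99907647] [-0.38022998  1.7232224  -0.0388043 ]
```

View pics/c4.png

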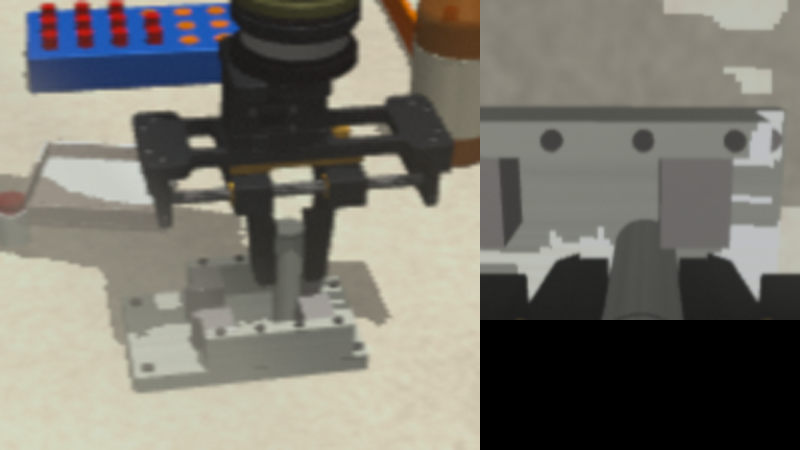

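Pressed against the no-go jaws and upright. Next I'll back off, lift and carry the vial to the tray.

Request:
{"op": "drive_tool", "data": {"deltas": [[[0,0,0],[0,-0.2,0],1.2],[[0,0,0],[0,-0.4,0],1.2],[[0,0,0],[0,-0.2,0],1.2],[[0,0,0],[-1.0,0,0],1.2],[[0,0,0],[-2.0,0,0],1.2],[[0,0,0],[-2.0,0,0],1.2],[[0,0,0],[-1.5,0,0],1.2],[[0,0,0],[0,0,0],1.2],[[0,0,0],[0,0,0],1.2]]}}

```text
clock: 20.0
tool_pos: [0.581, 0.0077, 0.1255]
eef_rot: [0.492, 0.508, -0.49, 0.51]
contact_force: [0.1, 0.1, -0.3]
opening: 0.216
```

Request:
{"op": "drive_tool", "data": {"deltas": [[[0,0,0],[0,-0.6,-1.2],1.2],[[0,0,0],[0,-1.3,-2.5],1.2],[[0,0,0],[0,-1.3,-2.5],1.2],[[0,0,0],[0,-1.3,-2.5],1.2],[[0,0,0],[0,-1.3,-2.5],1.2],[[0,0,0],[0,-1.3,-2.5],1.2],[[0,0,0],[0,-1.3,-2.5],1.2],[[0,0,0],[0,-1.3,-2.5],1.2],[[0,0,0],[0,-0.6,-1.1],1.2],[[0,0,0],[0,0,0],1.2],[[0,0,0],[0,0,0],1.2],[[0,0,0],[0,0,0],1.2]]}}

```text
clock: 21.0
tool_pos: [0.47, 0.2004, 0.1238]
eef_rot: [0.491, 0.508, -0.492, 0.509]
contact_force: [-0.6, 0.0, -0.5]
opening: 0.213
```

Request:
{"op": "drive_tool", "data": {"deltas": [[[0,0,0],[1.5,0,0],1.2],[[0,0,0],[2.0,0,0],1.2],[[0,0,0],[1.8,0,0],1.2],[[0,0,0],[1.2,0,0],1.2],[[0,0,0],[0.4,0,0],1.2],[[0,0,0],[0,0,0],1.2],[[0,0,0],[0,0,0],1.2],[[0,0,0],[0,0,0],1.2]]}}

```text
clock: 21.67
tool_pos: [0.4705, 0.2012, 0.0559]
eef_rot: [0.492, 0.508, -0.491, 0.509]
contact_force: [0.8, 1.2, -0.9]
opening: 0.217
```

Run:
```python
from h import *
snap('side','s5.png'); c=cv2.imread('pics/s5.png')[90:210,190:350]; cv2.imwrite('pics/c5.png',cv2.resize(c,None,fx=4,fy=4,interpolation=cv2.INTER_CUBIC))
```

```text
(no output)
```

View pics/c5.png

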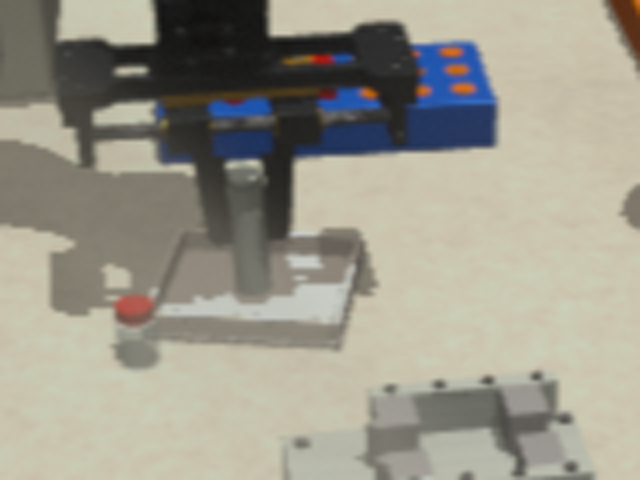

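Request:
{"op": "drive_tool", "data": {"deltas": [[[0,0,0],[0.3,0,0],1.2],[[0,0,0],[0.1,0,0],1.2],[[0,0,0],[0,0,0],1.2],[[0,0,0],[0,0,0],1.2]]}}

```text
clock: 22.05
tool_pos: [0.4697, 0.2017, 0.0513]
eef_rot: [0.491, 0.509, -0.491, 0.509]
contact_force: [0.6, 0.6, -0.6]
opening: 0.214
```

Request:
{"op": "drive_tool", "data": {"deltas": [[[0,0,0],[0.1,0,0],1.2],[[0,0,0],[0,0,0],1.2]]}}

```text
clock: 22.22
tool_pos: [0.4697, 0.2017, 0.0501]
eef_rot: [0.491, 0.509, -0.491, 0.509]
contact_force: [0.3, 0.6, -0.4]
opening: 0.216
```

Request:
{"op": "drive_tool", "data": {"deltas": [[[0,0,0],[0.1,0,0],1.2],[[0,0,0],[0,0,0],1.2]]}}

```text
clock: 22.38
tool_pos: [0.4699, 0.2017, 0.0494]
eef_rot: [0.491, 0.509, -0.491, 0.509]
contact_force: [-0.5, -0.1, 2.4]
opening: 0.21
```

Contact with the tray floor came at the expected height. I'll open gently and retreat.

Request:
{"op": "drive_tool", "data": {"deltas": [[[0,0,0],[0.03,0,0],1.2],[[0,0,0],[0,0,0],2.1],[[0,0,0],[0,0,0],2.4],[[0,0,0],[0,0,0],3.0],[[0,0,0],[0,0,0],4.0],[[0,0,0],[0,0,0],5.0],[[0,0,0],[0,0,0],5.0],[[0,0,0],[0,0,0],5.0]], "force": 5}}

```text
clock: 23.05
tool_pos: [0.4697, 0.2016, 0.0489]
eef_rot: [0.491, 0.509, -0.491, 0.509]
contact_force: [-0.6, -0.3, 0.2]
opening: 0.567
```

Request:
{"op": "drive_tool", "data": {"deltas": [[[0,0,0],[-0.5,0,0],5.0],[[0,0,0],[-1.5,0,0],5.0],[[0,0,0],[-2.5,0,0],5.0],[[0,0,0],[-3.0,0,0],5.0],[[0,0,0],[-3.0,0,0],5.0],[[0,0,0],[-2.0,0,0],5.0],[[0,0,0],[0,0,0],5.0],[[0,0,0],[0,0,0],5.0],[[0,0,0],[0,0,0],5.0],[[0,0,0],[0,0,0],5.0]]}}

```text
clock: 23.88
tool_pos: [0.469, 0.2014, 0.1729]
eef_rot: [0.491, 0.509, -0.492, 0.508]
contact_force: [-0.8, 0.3, 0.1]
opening: 0.566
```

Run:
```python
from h import *
snap('side','s6.png'); c=cv2.imread('pics/s6.png')[90:210,190:350]; a=cv2.resize(c,(400,300)); snap('wrist','w6.png'); w=cv2.resize(cv2.imread('pics/w6.png'),(480,300))[:,40:440]
cv2.imwrite('pics/c6.png',np.hstack([a,w])); s=r.get_state(); print(s['contact_force'],s['tool_pos'],s['clock'])
```

```text
[ 0.34622596  0.16744212 -0.25187088] [0.46906602 0.2013212  0.17284325] 23.9833
```

View pics/c6.png

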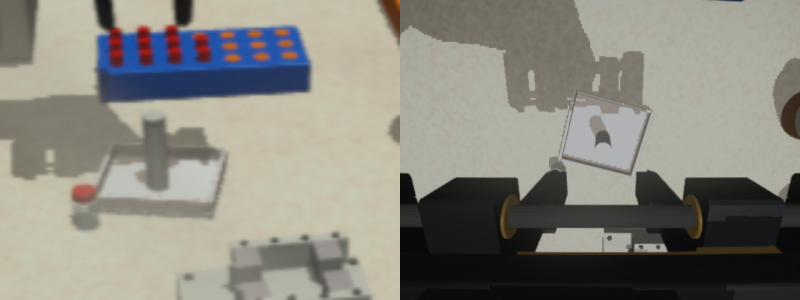

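The vial stands upright in the middle of the tray, the gripper is clear, and vial1 is undisturbed. Handing in.

```bash
python3 -c "
from plant import r
print(r.finish_job())"
```

```text
the job is handed in; nothing more can be done
None
```

I ran the dummy vial through the gauge, set it down in the white tray and handed the job in at about 24 s of the 67 s. The hand-in reports no verdict.

- **Go gap:** The vial slid upright, about 2 mm above the plate, through the go gap. Forces stayed at the noise level of about 1 N. The wrist camera put the gap about 2.4 mm off the middle line, on the −y side.
- **No-go gap:** It was stopped about 30 mm past the gauge origin, where the camera predicted. I leaned on it with about 7 N for over 2 s; the wrist readings ran from 6.1 to 7.4 N along the push. That is slightly under the 8 N asked, to stay clear of the 16 N limit, and no reading came near that limit. The readings were taken between moves.
- **Upward force while leaning:** I also read 2 to 4 N upward, probably from the vial's foot touching the plate. The tool tilted only about 0.3°.
- **Tray:** Contact with the tray floor came at the expected height. The last pictures show the vial upright near the middle of the tray, released, with the gripper about 12 cm above it. The wrist force was back to about zero.
- **Other things:** vial1 and the gauge looked undisturbed in the last views. I did not measure the other bystanders again, but the arm read no contact near them.

No check failed. The two cameras' estimates of the gauge and vial positions differed by 1 to 3 mm, close to their stated accuracy.

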